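# Set the dough gauge and hold its sprung rod out to length

### The arm

A 7-joint arm with a two-finger parallel gripper is mounted at the origin on a cart in front of the work surface, level with it; the furniture and walls round the work are solid. World frame = base frame: x ahead of the robot, y to its left, z up, the work surface at z = 0. Lengths are in m, angles in rad, forces in N, time in s.
With the tool pointing down it reaches from about 0.425 to 0.875 m from the base axis. Payload 9.9 kg.
Tool frame: the origin (TCP) lies midway between the tips of the shut fingers; the grasp point (between the pads) lies 19 mm behind it (grip_point_offset is the distance from the TCP to the grasp point, in m); y points along the fingers, x is the direction in which the jaws open and shut, and the axes are right-handed (so a half turn about y gives the same grasp; the last joint's range is limited). The gripper opens to 85 mm and grips with 20 to 120 N. Pads are 22 mm wide; open, the fingers measure 114 mm over their backs; the gripper's body (76 mm by 85 mm) begins 54 mm behind the grasp point. The pads swing forward as they close: fully open they stand 13 mm farther back than shut.
Start: joints at [1.265, 0.576, 0.025, 1.437, -0.015, 1.129, -0.057], TCP at [0.148, -0.658, 0.231] pointing down, gripper open.
Joint ranges: [-2.76, 2.76], [-0.34, 2.15], [-1.52, 1.57], [0.19, 2.46], [-1.09, 4.23], [0.17, 1.99], [-2.82, 2.82]. Speed limits (rad/s): [2.22, 2.22, 3.01, 3.01, 3.14, 3.14, 3.14].

### API

Orientations are given as a unit quaternion [w, x, y, z].
In Python, from cell import state, grab_frame, close_job, grip_point_offset gives the robot as it stands. The module is installed in compiled form; this text tells all that it offers.
- The arm moves only by the shell command python3 -m crank 'ROWS' [FORCE]. ROWS is JSON, a list of rows, each an object with "delta_pos": the shift along the tool's x, y, z in units of 30 mm (1.0 is 30 mm), a list of three; "angular": the turn, a rotation vector about the tool's x, y, z in units of 5 degrees (1.0 is 5 degrees), a list of three; "hand": the opening, from -1 (shut) to 1 (fully open). In form: [{"delta_pos": [tx, ty, tz], "angular": [ax, ay, az], "hand": hand}, ...]. A call has exactly 8 rows; each row is the pose to reach, as a shift and turn from the pose commanded when the call began, along the tool's axes at that moment; what a row does not reach only later rows make up. A row lasts 1/12 s, in which the tool goes at most 41.7 mm and 7.16 degrees, less where a joint would pass 70% of its speed; a pose out of reach is approached as far as the arm can. A call with a gripper value outside its range is refused whole. The fingers move at their own pace and stop on an object; FORCE is the grip in N (left out, the last holds). Time passes only in rows, so rows that repeat a pose let the fingers close, or fill a call up. It gives the time, the measured TCP pose, the force and the opening at its end, in the units of the state.
- state(): the state, without advancing time (a new reading comes with each control period).
- grab_frame(name): name is "scene" or "top" or "wrist"; returns a dict with "frame" (400x640x3 uint8, blue, green, red), "camera_matrix" (3x3 intrinsics, pixels), "R" (3x3) and "t" (3): a world point X has camera coordinates R X + t. Camera axes: x right, y down, z forward; pixel columns grow to the right and rows downward; lengths in m; the calibration is good to about 2 mm. A picture is of the moment at which its call begins. There is no depth.
- close_job(): hands the job in, once; it reports no verdict.
The state is a dict: "clock": time; "joints": joint angles; "dq": joint speeds; "effort": joint torques, N m; "eef_pos": TCP position; "tool_rot": TCP orientation; "wrist_force": force on the tool from outside, world axes, zero at the start; "moment": the same for the moment, N m; "width": opening from 0.0 (shut) to 1.0 (fully open).
Only numpy, scipy, OpenCV 4.12 (cv2) and the standard library are available. Lean on these libraries where they do the work, as an engineer would, in place of code of your own. Each camera call takes 0.05 s, during which the arm holds its last target. There are 200 camera calls.

### The job

On the wooden dough gauge, slide the red marker along its track until it lines up with the green length clip (not the blue one). Then pull the sprung rod out by its black upright grip until the grip lines up with the red marker, and finish while still holding it there against the spring, so that someone can cut the dough to that length. Leave the salt shaker, the lemon and the pepper mill where they are.

Things in the scene. Friction and masses are not known exactly. Their poses are not given: they have to be found in the camera images.
- gauge: Dough gauge, fixed to the worktop: light wooden board 112 (x) x 320 (y) x 14 mm; origin at the centre of its underside; z up, y along its length, the +y end (with the aluminium sleeve) to the robot's left, x away from the robot. Marker track 28 mm to -x, rod 32 mm to +x of the origin. Rails are 4 mm high; rod (11 mm thick) and sleeve (at most 24 mm) are centred 27 mm above the worktop.
- marker_grip (a point): Grip point of the red marker, an upright fin 20 (gauge x) x 14 (gauge y) x 40 mm, top 58 mm above the worktop with a thin white line; this point is its centre in x and y, 44 mm above the worktop. Axes as the gauge's. A low pointer at its foot reaches towards the clips, another towards the rod.
- marker (a joint): Travel of the red marker in m: 0 at its left end stop (gauge y = +50 mm), growing as it slides to gauge -y (gauge y = 0.050 - value), up to 0.185. Stays where it is left; friction about 2 N.
- rod_grip (a point): Grip point of the pull grip on the rod's end: black upright block 24 (gauge x) x 14 (gauge y) mm, top 75 mm above the worktop with a thin white line; this point is its centre in x and y, 58 mm above the worktop. Axes as the gauge's. Rod, hub and sleeve lie below it up to 40 mm: keep fingertips above that. Lined up: same gauge y as marker_grip.
- rod (a joint): How far the rod is pulled out in m: 0 fully in (grip at gauge y = 0), growing as it is pulled to gauge -y (gauge y = -value), up to 0.15. An inner spring pulls it back in: 3.6 N at 0 plus 60 N/m (about 10.5 N at 0.115); it springs home when let go.
- green_clip: Small green clip fixed on the near long edge of the board, 18 (gauge x) x 12 (gauge y) mm, 7 mm high above the board, overhanging its edge; origin on the board's top, 50 mm to gauge -x, midway along the clip's 12 mm; axes as the gauge's. It marks the wanted length; gauge y either about -50 or about -107 mm.
- blue_clip: The same clip in blue, at the other of the two places; another length, not wanted now.
- salt: Glass salt shaker with a grey cap, 44 mm across, 90 mm high, standing to the right of the gauge; origin at its underside. Bystander.
- lemon: Yellow lemon, 71 x 53 x 51 mm, lying to the right of the gauge; origin at its underside. Bystander.
- mill: Wooden pepper mill, 58 mm across, 170 mm high, standing to the left of the gauge; origin at its underside. Bystander.

How it is judged:
On the way, in this order (a step that is already met when the one before it is completed fails the run):
1. the red marker stands at the green clip, the rod still in (y of marker_grip in the frame of green_clip between -0.005 and 0.005 m and velocity of joint marker between -0.01 and 0.01 m/s and value of joint rod below 0.02 m), for 0.3 s.
2. the rod is pulled out by its grip until it lines up with the marker (y of marker_grip in the frame of green_clip between -0.005 and 0.005 m and y of rod_grip in the frame of marker_grip between -0.005 and 0.005 m and contact force between rod and the fingers above 2 N), for 0.3 s.
At the end, for the whole second after the job is handed in: The red marker is within 5 mm of the green clip and the pull grip within 5 mm of the marker, both along the gauge; the rod is still (below 10 mm/s) and the fingers bear on the pull grip with more than 2 N (all of step 2 and velocity of joint rod between -0.01 and 0.01 m/s); the arm keeps its last pose, push and grip.
It fails at once if the salt shaker was pushed more than 30 mm or knocked over (distance of salt from where it was at the start of the episode above 0.03 m or angle between salt's own z axis and vertical above 0.5 rad).
It fails at once if the lemon was pushed more than 30 mm (distance of lemon from where it was at the start of the episode above 0.03 m).
It fails at once if the pepper mill was pushed more than 30 mm or knocked over (distance of mill from where it was at the start of the episode above 0.03 m or angle between mill's own z axis and vertical above 0.5 rad).
It also fails if it takes over 51 s, if anything falls off the work surface, if the arm or the gripper's body presses on something with over 40 N, if the wrist force passes 120 N, or if a joint passes its speed limit or range.

## Working session

There is one attempt and no reset: what is moved stays moved. The work goes in short steps, Python scripts to look and compute and a shell command to move; the robot and the scene stay as the last step left them, time stands still between calls to the robot, and variables do not carry over. Pictures are saved under pics/ and viewed, about 8 in all and at most 12, crops included, and the job is handed in when it is done.

```bash
mkdir -p pics; python3 - <<'E'
from cell import *
import cv2,numpy as np
print(state(),grip_point_offset)
for n in("top","scene"):
    f=grab_frame(n);cv2.imwrite(f"pics/{n}0.png",f["frame"]);np.savez(f"{n}0.npz",**f)
    print(n,f["camera_matrix"],f["R"],f["t"])
E
```

```text
{'clock': 0.0, 'joints': array([ 1.26520065,  0.57651748,  0.02486756,  1.43791489, -0.01501733,
        1.12901642, -0.05647205]), 'dq': array([ 0.00093607, -0.00050997,  0.00089144,  0.00151637, -0.00046762,
       -0.00220501,  0.00055972]), 'effort': array([-3.44329073e-04, -7.65749502e+01,  2.25071669e+00, -2.85964268e+01,
        1.53658341e-02,  1.25456310e-02, -1.15237594e-05]), 'eef_pos': array([ 0.14838292, -0.65801448,  0.2304506 ]), 'tool_rot': array([ 0.55261669, -0.55192612,  0.44206294, -0.44110398]), 'wrist_force': array([-0.01741654, -0.02074659, -0.27817502]), 'moment': array([ 0.01801065, -0.03327058, -0.00562851]), 'width': 0.9984701780490868} 0.0187
top [[381.05759345   0.         313.79299262]
 [  0.         381.05759345 202.00924663]
 [  0.           0.           1.        ]] [[-0.02373619 -0.99970438 -0.0052676 ]
 [-0.99579278  0.02410914 -0.0884053 ]
 [ 0.08850616  0.00314703 -0.99607066]] [0.15630394 0.47868135 1.03461741]
scene [[425.91849057   0.         319.37471161]
 [  0.         425.91849057 195.26677267]
 [  0.           0.           1.        ]] [[-0.63301039 -0.77411974  0.00603925]
 [-0.38898931  0.31131872 -0.86704555]
 [ 0.66931694 -0.55119804 -0.49819228]] [0.41989972 0.19372875 0.8321174 ]
```

View pics/top0.png

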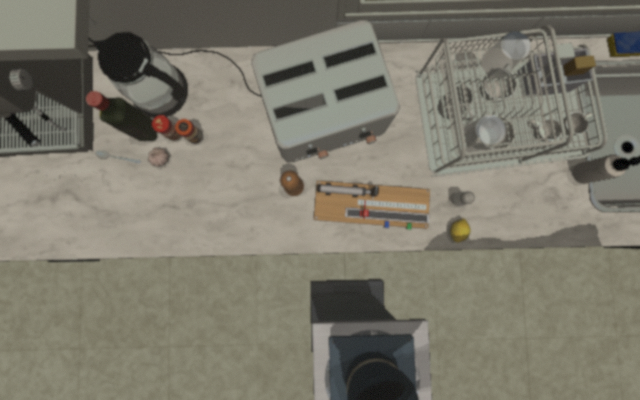

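View pics/scene0.png

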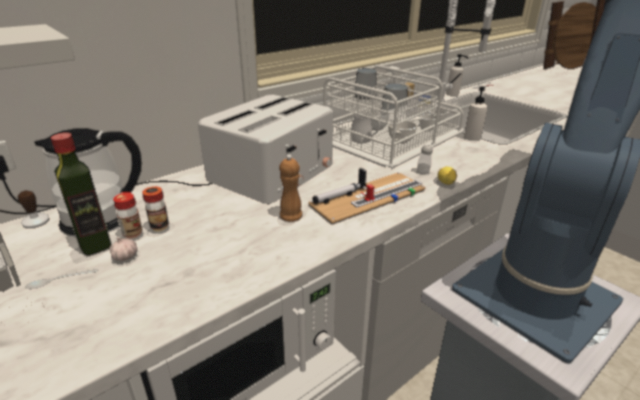

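The top view shows the board at cols 314–430, rows 181–228. Blue clip is near (387,224), green near (409,226), red marker near (365,212) and the black grip near (374,189). So green is the far-right (-107) place. Next I'll measure these by colour.

```bash
cat > h.py <<'E'
import cv2,numpy as np
def ray(f,u,v,z):
    K,R,t=f["camera_matrix"],f["R"],f["t"]
    d=R.T@np.linalg.inv(K)@np.array([u,v,1.]);c=-R.T@t
    return c+d*(z-c[2])/d[2]
def proj(f,X):
    p=f["camera_matrix"]@(f["R"]@np.asarray(X,float)+f["t"]);return p[:2]/p[2]
def blob(img,lo,hi,roi):
    x0,y0,x1,y1=roi
    m=cv2.inRange(cv2.cvtColor(img[y0:y1,x0:x1],cv2.COLOR_BGR2HSV),lo,hi)
    n,l,s,c=cv2.connectedComponentsWithStats(m)
    return [(s[i,4],(c[i]+[x0,y0]).round(2),s[i,:4]+[x0,y0,0,0]) for i in range(1,n) if s[i,4]>3]
E
python3 - <<'E'
from h import *
f=dict(np.load("top0.npz"));im=f["frame"];roi=(290,170,480,250)
for n,lo,hi,z in(("green",(45,80,30),(85,255,255),.019),("blue",(105,90,30),(130,255,255),.019),("red",(0,170,60),(6,255,255),.05),("red2",(172,120,60),(180,255,255),.05),("wood",(8,90,90),(22,255,255),.014)):
    for b in blob(im,lo,hi,roi): print(n,b,ray(f,*b[1],z).round(4))
m=cv2.inRange(cv2.cvtColor(im,cv2.COLOR_BGR2HSV),(8,90,90),(22,255,255))[175:235,308:436]
p=cv2.findNonZero(m); print(cv2.minAreaRect(p))
bx=cv2.boxPoints(cv2.minAreaRect(p))+[308,175]
B=[ray(f,*q,.014) for q in bx];print(np.round(B,4),np.mean(B,0))
c=cv2.resize(im[172:240,280:480],None,fx=4,fy=4,interpolation=cv2.INTER_CUBIC);cv2.imwrite("pics/c.png",c)
E
```

```text
green (np.int32(21), array([408.71, 225.57]), array([407, 223,   4,   6])) [ 0.4109 -0.1155  0.019 ]
blue (np.int32(14), array([386.07, 224.14]), array([385, 222,   3,   5])) [ 0.4163 -0.0533  0.019 ]
wood (np.int32(120), array([293.41, 180.33]), array([290, 171,   9,  19])) [0.5454 0.2006 0.014 ]
wood (np.int32(14), array([323.57, 182.36]), array([321, 181,   7,   3])) [0.5376 0.1161 0.014 ]
wood (np.int32(119), array([350.42, 184.61]), array([329, 182,  44,   7])) [0.5294 0.0411 0.014 ]
wood (np.int32(2067), array([366.28, 202.76]), array([314, 186, 115,  39])) [ 0.4773 -0.0015  0.014 ]
wood (np.int32(6), array([299.83, 191.5 ]), array([298, 190,   4,   4])) [0.5134 0.1832 0.014 ]
wood (np.int32(4), array([462.5, 219. ]), array([461, 219,   4,   1])) [ 0.4257 -0.2666  0.014 ]
wood (np.int32(64), array([398.  , 223.45]), array([390, 221,  17,   6])) [ 0.4176 -0.0874  0.014 ]
wood (np.int32(49), array([418., 225.]), array([412, 223,  13,   5])) [ 0.412  -0.1426  0.014 ]
wood (np.int32(25), array([458.4, 239.4]), array([455, 237,   9,   5])) [ 0.3696 -0.2521  0.014 ]
((63.6529426574707, 29.011764526367188), (113.43412780761719, 38.73173522949219), 4.39870548248291)
[[ 0.4356  0.1464  0.014 ]
 [ 0.5438  0.1355  0.014 ]
 [ 0.5115 -0.18    0.014 ]
 [ 0.404  -0.1663  0.014 ]] [ 0.47372742 -0.01609239  0.014     ]
```

View pics/c.png

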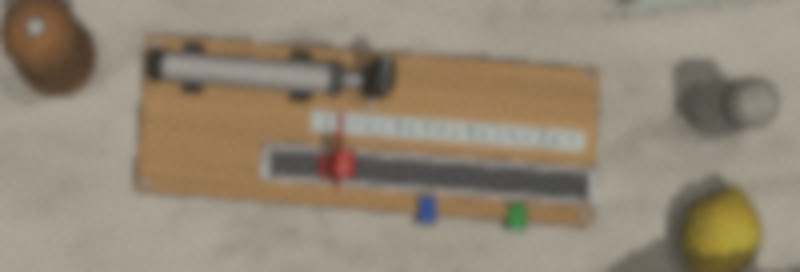

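The crop agrees with the first view: board, red marker, both clips, and the grip at the rod end (~(375,75) in the crop). The gauge origin is about (0.474,-0.016), yaw about -5.5°. Next I'll write a move calculator and refine from near.

```bash
cat >> h.py <<'E'
from scipy.spatial.transform import Rotation as Ro
def pose():
    from cell import state
    s=state();return s,Ro.from_quat(np.roll(s["tool_rot"],-1)).as_matrix()
def go(P,yaw=None):
    "P: TCP target; yaw: angle of the gauge, jaws along gauge y. gives total shift (30mm) and turn (5deg) in tool axes"
    s,R=pose();ang=np.zeros(3)
    if yaw is not None:
        j=np.array([-np.sin(yaw),np.cos(yaw),0]); 
        if j@R[:,0]<0:j=-j
        d=np.array([0,0,-1.]);T=np.stack([j,d,np.cross(j,d)],1)
        ang=Ro.from_matrix(R.T@T).as_rotvec(degrees=True)/5
    return (R.T@(np.array(P)-s["eef_pos"])/.03).round(3),ang.round(3)
E
python3 - <<'E'
from h import *
s,R=pose();print(R.round(3))
for P in([.42,-.36,.23],[.46,.0,.2]): print(go(P,np.deg2rad(-5.5)))
E
```

```text
[[ 0.22  -0.     0.975]
 [-0.975  0.001  0.22 ]
 [-0.002 -1.    -0.   ]]
(array([-7.699,  0.028, 11.017]), array([ 0.004,  3.643, -0.017]))
(array([-19.11 ,   1.045,  14.959]), array([ 0.004,  3.643, -0.017]))
```

```bash
python3 -m crank '[{"delta_pos":[-0.4,0,0.6],"angular":[0,0.3,0],"hand":1},{"delta_pos":[-1.1,0,1.6],"angular":[0,0.8,0],"hand":1},{"delta_pos":[-1.9,0,2.7],"angular":[0,1.4,0],"hand":1},{"delta_pos":[-2.7,0,3.8],"angular":[0,2,0],"hand":1},{"delta_pos":[-3.5,0,4.9],"angular":[0,2.6,0],"hand":1},{"delta_pos":[-4.2,0,6],"angular":[0,3.1,0],"hand":1},{"delta_pos":[-4.8,0,6.8],"angular":[0,3.5,0],"hand":1},{"delta_pos":[-5.2,0,7.3],"angular":[0,3.64,0],"hand":1}]'
python3 - <<'E'
from h import *
print(go([.44,-.25,.23],np.deg2rad(-5.5)))
print(go([.46,-.02,.2],np.deg2rad(-5.5)))
E
```

```text
clock: 0.77
eef_pos: [0.3308, -0.4547, 0.231]
tool_rot: [0.477, -0.475, 0.523, -0.523]
wrist_force: [1.3, -0.1, -0.1]
width: 1.001
(array([-7.134,  0.049,  2.985]), array([-0.007,  0.025, -0.02 ]))
(array([-14.827,   1.062,   2.93 ]), array([-0.007,  0.025, -0.02 ]))
```

```bash
python3 -m crank '[{"delta_pos":[-0.8,0,0.4],"angular":[0,0,0],"hand":1},{"delta_pos":[-1.8,0,0.9],"angular":[0,0,0],"hand":1},{"delta_pos":[-2.9,0,1.4],"angular":[0,0,0],"hand":1},{"delta_pos":[-4,0,1.9],"angular":[0,0,0],"hand":1},{"delta_pos":[-5.1,0,2.4],"angular":[0,0,0],"hand":1},{"delta_pos":[-6.2,0,2.7],"angular":[0,0,0],"hand":1},{"delta_pos":[-7.3,0,3],"angular":[0,0,0],"hand":1},{"delta_pos":[-8.4,0,3],"angular":[0,0,0],"hand":1}]' &&
python3 -m crank '[{"delta_pos":[-1,0,0],"angular":[0,0,0],"hand":1},{"delta_pos":[-2,0.1,0],"angular":[0,0,0],"hand":1},{"delta_pos":[-3,0.2,0],"angular":[0,0,0],"hand":1},{"delta_pos":[-4,0.3,0],"angular":[0,0,0],"hand":1},{"delta_pos":[-5,0.4,0],"angular":[0,0,0],"hand":1},{"delta_pos":[-5.8,0.5,0],"angular":[0,0,0],"hand":1},{"delta_pos":[-5.8,0.5,0],"angular":[0,0,0],"hand":1},{"delta_pos":[-5.8,0.5,0],"angular":[0,0,0],"hand":1}]'
python3 - <<'E'
from h import *
from cell import *
f=grab_frame("wrist");cv2.imwrite("pics/w1.png",f["frame"]);np.savez("w1.npz",**f);print(f["R"].round(3),f["t"])
E
```

```text
clock: 1.43
eef_pos: [0.443, -0.2139, 0.2311]
tool_rot: [-0.476, 0.476, -0.523, 0.523]
wrist_force: [0.6, 0.7, 0.8]
width: 1.0
clock: 2.1
eef_pos: [0.458, -0.0414, 0.2161]
tool_rot: [0.476, -0.476, 0.523, -0.522]
wrist_force: [0.3, -0.6, 0.1]
width: 0.997
[[-0.092 -0.996  0.001]
 [-0.948  0.088  0.305]
 [-0.303  0.027 -0.952]] [0.00132956 0.40279652 0.50514671]
```

View pics/w1.png

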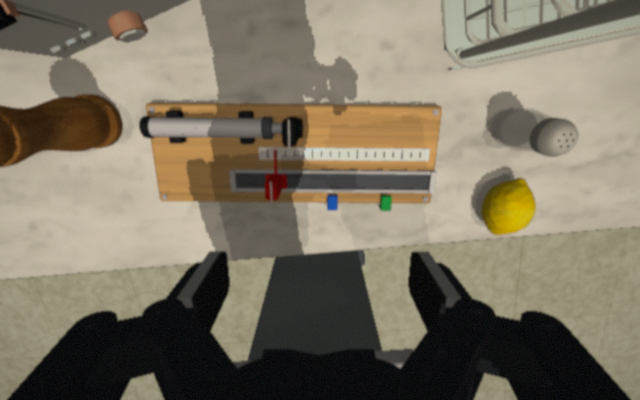

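The wrist view is clear: board corners (147,104), (440,105), (432,203), (161,202); blue clip (332,202), green clip (386,203), red marker around (273,185), black grip (290,131). I'll measure these and crop.

```bash
python3 - <<'E'
from h import *
f=dict(np.load("w1.npz"));im=f["frame"];roi=(140,90,450,220)
G={}
for n,lo,hi,z in(("green",(45,80,30),(85,255,255),.019),("blue",(105,90,30),(130,255,255),.019),("red",(0,150,60),(6,255,255),.05),("red2",(174,120,60),(180,255,255),.05)):
    for b in blob(im,lo,hi,roi):
        if b[0]>20: print(n,b,ray(f,*b[1],z).round(4)); G[n]=ray(f,*b[1],z)
C=np.array([ray(f,*q,.014) for q in((147,104),(440,105),(432,203),(161,202))]);print(C.round(4),C.mean(0),[np.linalg.norm(C[i]-C[i-1]).round(3) for i in range(4)])
for a,b in((C[1],C[0]),(C[2],C[3]),(G["green"],G["blue"])):
    d=b-a;print("yaw",np.rad2deg(np.arctan2(-d[0],d[1])),np.linalg.norm(d))
cv2.imwrite("pics/w1c.png",cv2.resize(im[95:215,140:300],None,fx=5,fy=5,interpolation=cv2.INTER_CUBIC))
E
```

```text
green (np.int32(157), array([385.46, 202.71]), array([380, 195,  12,  16])) [ 0.4097 -0.1142  0.019 ]
blue (np.int32(132), array([331.97, 202.05]), array([328, 195,   9,  15])) [ 0.4162 -0.0527  0.019 ]
red (np.int32(401), array([274.55, 182.35]), array([265, 151,  22,  49])) [0.4539 0.0049 0.05  ]
[[ 0.5426  0.1345  0.014 ]
 [ 0.513  -0.1759  0.014 ]
 [ 0.4024 -0.1695  0.014 ]
 [ 0.433   0.1467  0.014 ]] [ 0.47274043 -0.01608281  0.014     ] [np.float64(0.11), np.float64(0.312), np.float64(0.111), np.float64(0.318)]
yaw -5.456294262703942 0.31180443670391306
yaw -5.5106869718353915 0.3177000024618657
yaw -6.0348109558354075 0.06185798307151019
```

View pics/w1c.png

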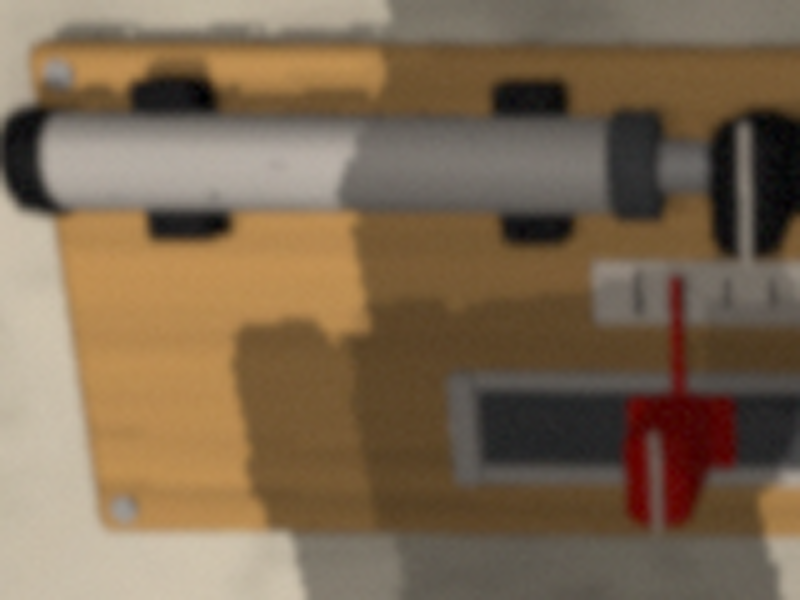

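The crop shows the marker's white line at crop (655,480), so pixel (271,191), and the grip's line at pixel (289,133). I'll hold both against the gauge frame.

```bash
cat >> h.py <<'E'
YAW=np.deg2rad(-5.5); gx=np.array([np.cos(YAW),np.sin(YAW),0]);gy=np.array([-np.sin(YAW),np.cos(YAW),0])
O=np.array([.4727,-.0161,0]); S=.0187
def tog(P): d=np.asarray(P)-O;return np.array([d@gx,d@gy,P[2]]).round(4)
def W(x,y,z): return O+x*gx+y*gy+np.array([0,0,z])
E
python3 - <<'E'
from h import *
f=dict(np.load("w1.npz"))
m=ray(f,271,191,.058);g=ray(f,289,133,.075)
print("marker",m,tog(m));print("rod",g,tog(g))
print("green",tog([.4097,-.1142,.019]),"blue",tog([.4162,-.0527,.019]))
# TCP target so that pads (z .046) hold the marker ; shut TCP = grasp - S
T=m.copy();T[2]=.046-S; print(go([*T[:2],.10],YAW),go(T,YAW))
E
```

```text
marker [0.44735688 0.00834744 0.058     ] [-0.0276  0.0219  0.058 ]
rod [ 0.50501401 -0.01849284  0.075     ] [0.0324 0.0007 0.075 ]
green [-0.0533 -0.1037  0.019 ] blue [-0.0527 -0.0418  0.019 ]
(array([-1.662,  3.872, -0.512]), array([0.006, 0.013, 0.004])) (array([-1.663,  6.295, -0.511]), array([0.006, 0.013, 0.004]))
```

```bash
python3 -m crank '[{"delta_pos":[-0.3,0.3,-0.1],"angular":[0,0,0],"hand":1},{"delta_pos":[-0.8,0.9,-0.3],"angular":[0,0,0],"hand":1},{"delta_pos":[-1.3,1.6,-0.4],"angular":[0,0,0],"hand":1},{"delta_pos":[-1.66,2.4,-0.51],"angular":[0,0,0],"hand":1},{"delta_pos":[-1.66,3.2,-0.51],"angular":[0,0,0],"hand":1},{"delta_pos":[-1.66,3.8,-0.51],"angular":[0,0,0],"hand":1},{"delta_pos":[-1.66,3.9,-0.51],"angular":[0,0,0],"hand":1},{"delta_pos":[-1.66,3.9,-0.51],"angular":[0,0,0],"hand":1}]' 30
python3 - <<'E'
from h import *
m=W(-.028,.0219,.046-S);print(go(m,YAW))
E
```

```text
clock: 2.82
eef_pos: [0.4471, 0.0072, 0.0986]
tool_rot: [0.474, -0.476, 0.524, -0.523]
wrist_force: [-0.1, 0.5, 0.5]
width: 0.996
(array([-0.042,  2.377, -0.004]), array([ 0.027, -0.018,  0.011]))
```

```bash
python3 -m crank '[{"delta_pos":[-0.04,0.3,0],"angular":[0,0,0],"hand":1},{"delta_pos":[-0.04,0.8,0],"angular":[0,0,0],"hand":1},{"delta_pos":[-0.04,1.4,0],"angular":[0,0,0],"hand":1},{"delta_pos":[-0.04,1.9,0],"angular":[0,0,0],"hand":1},{"delta_pos":[-0.04,2.3,0],"angular":[0,0,0],"hand":1},{"delta_pos":[-0.04,2.38,0],"angular":[0,0,0],"hand":1},{"delta_pos":[-0.04,2.38,0],"angular":[0,0,0],"hand":1},{"delta_pos":[-0.04,2.38,0],"angular":[0,0,0],"hand":0}]' && python3 -m crank '[{"delta_pos":[0,0,0],"angular":[0,0,0],"hand":-1},{"delta_pos":[0,0,0],"angular":[0,0,0],"hand":-1},{"delta_pos":[0,0,0],"angular":[0,0,0],"hand":-1},{"delta_pos":[0,0,0],"angular":[0,0,0],"hand":-1},{"delta_pos":[0,0,0],"angular":[0,0,0],"hand":-1},{"delta_pos":[0,0,0],"angular":[0,0,0],"hand":-1},{"delta_pos":[0,0,0],"angular":[0,0,0],"hand":-1},{"delta_pos":[0,0,0],"angular":[0,0,0],"hand":-1}]' 30
python3 - <<'E'
from h import *
s,R=pose();print(tog(s["eef_pos"]),s["width"])
m=W(-.028,-.1055,.046-S);print(go(m,YAW))
E
```

```text
clock: 3.48
eef_pos: [0.4485, 0.0092, 0.0289]
tool_rot: [-0.476, 0.475, -0.523, 0.524]
wrist_force: [0.3, 0.3, 0.2]
width: 0.883
clock: 4.15
eef_pos: [0.448, 0.0095, 0.0282]
tool_rot: [-0.476, 0.475, -0.523, 0.524]
wrist_force: [0.3, -0.6, 6.9]
width: 0.155
[-0.0271  0.0231  0.0282] 0.1547631829819099
(array([ 4.287,  0.031, -0.031]), array([-0.006, -0.001, -0.   ]))
```

Gripped: the opening is about 13 mm. Sliding.

```bash
python3 -m crank '[{"delta_pos":[0.2,0,0],"angular":[0,0,0],"hand":-1},{"delta_pos":[0.7,0,0],"angular":[0,0,0],"hand":-1},{"delta_pos":[1.3,0,0],"angular":[0,0,0],"hand":-1},{"delta_pos":[2,0,0],"angular":[0,0,0],"hand":-1},{"delta_pos":[2.7,0,0],"angular":[0,0,0],"hand":-1},{"delta_pos":[3.4,0,0],"angular":[0,0,0],"hand":-1},{"delta_pos":[3.9,0,0],"angular":[0,0,0],"hand":-1},{"delta_pos":[4.1,0,0],"angular":[0,0,0],"hand":-1}]' && python3 -m crank '[{"delta_pos":[0.1,0,0],"angular":[0,0,0],"hand":-1},{"delta_pos":[0.15,0,0],"angular":[0,0,0],"hand":-1},{"delta_pos":[0.15,0,0],"angular":[0,0,0],"hand":-1},{"delta_pos":[0.15,0,0],"angular":[0,0,0],"hand":-1},{"delta_pos":[0.15,0,0],"angular":[0,0,0],"hand":-1},{"delta_pos":[0.15,0,0],"angular":[0,0,0],"hand":-1},{"delta_pos":[0.15,0,0],"angular":[0,0,0],"hand":-1},{"delta_pos":[0.15,0,0],"angular":[0,0,0],"hand":-1}]'
python3 - <<'E'
from h import *
from cell import *
s,R=pose();print(tog(s["eef_pos"]),s["width"])
f=grab_frame("wrist");np.savez("w2.npz",**f);im=f["frame"]
c=np.array([proj(f,W(-.05,-.105,.015))]).astype(int)[0];print(c)
cv2.imwrite("pics/w2.png",cv2.resize(im,(800,500)))
E
```

```text
clock: 4.82
eef_pos: [0.4353, -0.1149, 0.0282]
tool_rot: [-0.475, 0.475, -0.524, 0.524]
wrist_force: [-2.1, 2.1, 8.9]
width: 0.154
clock: 5.48
eef_pos: [0.435, -0.1179, 0.0282]
tool_rot: [0.475, -0.476, 0.524, -0.524]
wrist_force: [-2.4, -2.4, 8.1]
width: 0.154
[-0.0277 -0.1049  0.0282] 0.1539497094002773
[319 277]
```

View pics/w2.png

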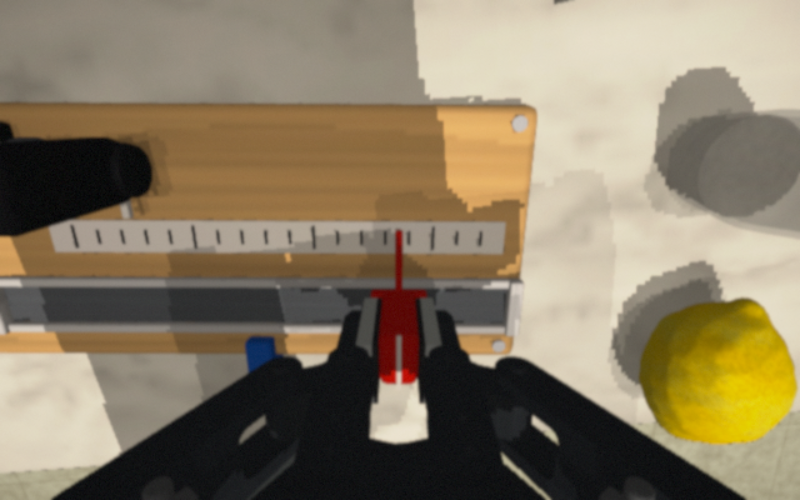

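The marker is held on camera centre, the blue clip is at (261,350), and the green clip is hidden by the fin and fingers. I'll release, lift and look.

```bash
python3 -m crank '[{"delta_pos":[0,0,0],"angular":[0,0,0],"hand":1},{"delta_pos":[0,0,0],"angular":[0,0,0],"hand":1},{"delta_pos":[0,0,0],"angular":[0,0,0],"hand":1},{"delta_pos":[0,0,0],"angular":[0,0,0],"hand":1},{"delta_pos":[0,0,0],"angular":[0,0,0],"hand":1},{"delta_pos":[0,-0.1,0],"angular":[0,0,0],"hand":1},{"delta_pos":[0,-0.4,0],"angular":[0,0,0],"hand":1},{"delta_pos":[0,-0.8,0],"angular":[0,0,0],"hand":1}]' && python3 -m crank '[{"delta_pos":[0,-0.8,0],"angular":[0,0,0],"hand":1},{"delta_pos":[0,-1.6,0],"angular":[0,0,0],"hand":1},{"delta_pos":[0,-2.4,0.3],"angular":[0,0,0],"hand":1},{"delta_pos":[0,-3,0.8],"angular":[0,0,0],"hand":1},{"delta_pos":[0,-3.5,1.3],"angular":[0,0,0],"hand":1},{"delta_pos":[0,-3.8,1.5],"angular":[0,0,0],"hand":1},{"delta_pos":[0,-3.8,1.5],"angular":[0,0,0],"hand":1},{"delta_pos":[0,-3.8,1.5],"angular":[0,0,0],"hand":1}]'
python3 - <<'E'
from h import *
from cell import *
f=grab_frame("wrist");np.savez("w3.npz",**f);im=f["frame"]
c=proj(f,W(-.04,-.09,.015)).astype(int);x0=max(c[0]-100,0);y0=max(min(c[1]-70,250),0);print(x0,y0)
cv2.imwrite("pics/w3.png",cv2.resize(im[y0:y0+150,x0:x0+200],None,fx=4,fy=4,interpolation=cv2.INTER_CUBIC))
E
```

```text
clock: 6.2
eef_pos: [0.4351, -0.1172, 0.0521]
tool_rot: [0.475, -0.476, 0.524, -0.523]
wrist_force: [0.4, 0.4, -0.0]
width: 1.001
clock: 6.87
eef_pos: [0.4802, -0.1217, 0.1664]
tool_rot: [-0.476, 0.475, -0.523, 0.524]
wrist_force: [-0.3, -0.2, -0.7]
width: 1.003
205 162
```

View pics/w3.png

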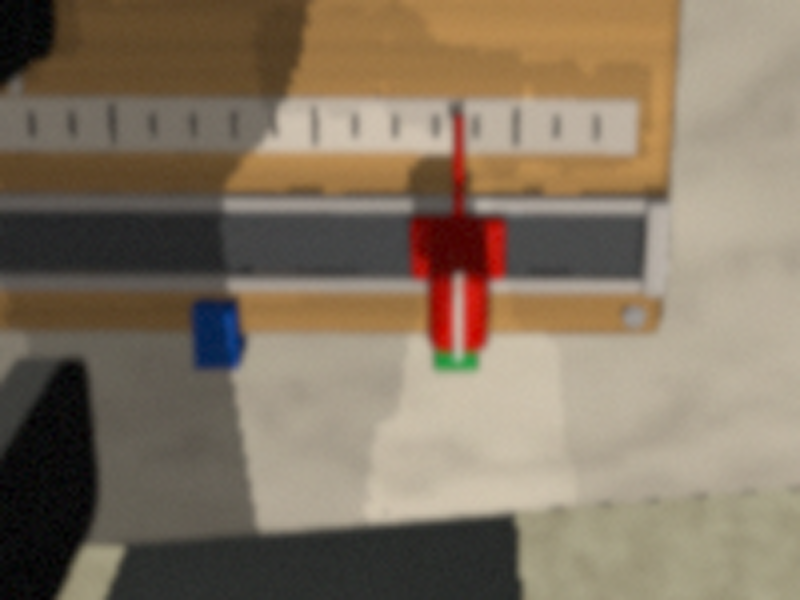

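The green clip (crop cols 434–479, centre 456) lies under the marker's line (col 458), so the two agree within 1 mm. Now the rod grip.

```bash
python3 - <<'E'
from h import *
f=dict(np.load("w3.npz"))
print("marker",tog(ray(f,319.5,240,.058)),"green",tog(ray(f,319.1,253,.02)))
print(go(W(.032,.0007,.13),YAW),go(W(.032,.0007,.0433),YAW))
E
```

```text
marker [-0.0276 -0.1047  0.058 ] green [-0.061  -0.1045  0.02  ]
(array([-3.502,  1.191,  0.507]), array([0.01 , 0.001, 0.   ])) (array([-3.502,  4.081,  0.51 ]), array([0.01 , 0.001, 0.   ]))
```

```bash
python3 -m crank '[{"delta_pos":[-0.4,0,0.1],"angular":[0,0,0],"hand":1},{"delta_pos":[-1.2,0,0.3],"angular":[0,0,0],"hand":1},{"delta_pos":[-2.2,0.2,0.5],"angular":[0,0,0],"hand":1},{"delta_pos":[-3,0.5,0.51],"angular":[0,0,0],"hand":1},{"delta_pos":[-3.4,0.8,0.51],"angular":[0,0,0],"hand":1},{"delta_pos":[-3.5,1.1,0.51],"angular":[0,0,0],"hand":1},{"delta_pos":[-3.5,1.2,0.51],"angular":[0,0,0],"hand":1},{"delta_pos":[-3.5,1.2,0.51],"angular":[0,0,0],"hand":1}]' 60
python3 - <<'E'
from h import *
print(go(W(.032,.0007,.0433),YAW))
E
```

```text
clock: 7.58
eef_pos: [0.5043, -0.0197, 0.1287]
tool_rot: [0.474, -0.476, 0.524, -0.523]
wrist_force: [-0.5, -0.1, 0.5]
width: 0.999
(array([-0.046,  2.847,  0.014]), array([ 0.032, -0.006,  0.012]))
```

```bash
python3 -m crank '[{"delta_pos":[0,0.3,0],"angular":[0,0,0],"hand":1},{"delta_pos":[0,0.9,0],"angular":[0,0,0],"hand":1},{"delta_pos":[0,1.6,0],"angular":[0,0,0],"hand":1},{"delta_pos":[0,2.2,0],"angular":[0,0,0],"hand":1},{"delta_pos":[0,2.6,0],"angular":[0,0,0],"hand":1},{"delta_pos":[0,2.82,0],"angular":[0,0,0],"hand":1},{"delta_pos":[0,2.82,0],"angular":[0,0,0],"hand":1},{"delta_pos":[0,2.82,0],"angular":[0,0,0],"hand":0}]' 60 && python3 -m crank '[{"delta_pos":[0,0,0],"angular":[0,0,0],"hand":-1},{"delta_pos":[0,0,0],"angular":[0,0,0],"hand":-1},{"delta_pos":[0,0,0],"angular":[0,0,0],"hand":-1},{"delta_pos":[0,0,0],"angular":[0,0,0],"hand":-1},{"delta_pos":[0,0,0],"angular":[0,0,0],"hand":-1},{"delta_pos":[0,0,0],"angular":[0,0,0],"hand":-1},{"delta_pos":[0,0,0],"angular":[0,0,0],"hand":-1},{"delta_pos":[0,0,0],"angular":[0,0,0],"hand":-1}]' 60
python3 - <<'E'
from h import *
s,R=pose();print(tog(s["eef_pos"]),s["width"])
print(go(W(.032,-.1049,.0443),YAW))
E
```

```text
clock: 8.25
eef_pos: [0.5057, -0.0193, 0.0454]
tool_rot: [-0.475, 0.475, -0.524, 0.524]
wrist_force: [0.2, -0.2, 0.3]
width: 0.883
clock: 8.92
eef_pos: [0.5059, -0.0187, 0.0458]
tool_rot: [-0.476, 0.475, -0.523, 0.524]
wrist_force: [-1.5, -0.1, 4.9]
width: 0.153
[0.0333 0.0006 0.0458] 0.15250633125575805
(array([ 3.516,  0.05 , -0.042]), array([-0.008, -0.003,  0.   ]))
```

Gripped: the opening is about 13 mm, and the TCP is at gauge y 0.0006. Pulling out 105.5 mm.

```bash
python3 -m crank '[{"delta_pos":[0.2,0,0],"angular":[0,0,0],"hand":-1},{"delta_pos":[0.6,0,0],"angular":[0,0,0],"hand":-1},{"delta_pos":[1.1,0,0],"angular":[0,0,0],"hand":-1},{"delta_pos":[1.6,0,0],"angular":[0,0,0],"hand":-1},{"delta_pos":[2.2,0,0],"angular":[0,0,0],"hand":-1},{"delta_pos":[2.7,0,0],"angular":[0,0,0],"hand":-1},{"delta_pos":[3.2,0,0],"angular":[0,0,0],"hand":-1},{"delta_pos":[3.45,0,0],"angular":[0,0,0],"hand":-1}]' && python3 -m crank '[{"delta_pos":[0.07,0,0],"angular":[0,0,0],"hand":-1},{"delta_pos":[0.07,0,0],"angular":[0,0,0],"hand":-1},{"delta_pos":[0.07,0,0],"angular":[0,0,0],"hand":-1},{"delta_pos":[0.07,0,0],"angular":[0,0,0],"hand":-1},{"delta_pos":[0.07,0,0],"angular":[0,0,0],"hand":-1},{"delta_pos":[0.07,0,0],"angular":[0,0,0],"hand":-1},{"delta_pos":[0.07,0,0],"angular":[0,0,0],"hand":-1},{"delta_pos":[0.07,0,0],"angular":[0,0,0],"hand":-1}]'
python3 - <<'E'
from h import *
from cell import *
s,R=pose();print(tog(s["eef_pos"]),s["width"],s["wrist_force"])
f=grab_frame("wrist");np.savez("w4.npz",**f)
print(proj(f,W(-.028,-.1048,.058)),proj(f,W(.032,-.1048,.075)))
g=grab_frame("top");a=cv2.resize(f["frame"][130:400,220:420],None,fx=2,fy=2);b=cv2.resize(g["frame"][175:240,360:440],None,fx=5,fy=5,interpolation=cv2.INTER_CUBIC)
b=cv2.copyMakeBorder(b,0,540-b.shape[0],0,0,0);cv2.imwrite("pics/w4.png",np.hstack([a,b]))
E
```

```text
clock: 9.58
eef_pos: [0.4955, -0.121, 0.0458]
tool_rot: [0.476, -0.475, 0.524, -0.523]
wrist_force: [-3.0, 10.6, 9.6]
width: 0.151
clock: 10.25
eef_pos: [0.4955, -0.1213, 0.0458]
tool_rot: [0.476, -0.475, 0.524, -0.522]
wrist_force: [-3.1, 9.8, 10.3]
width: 0.154
[ 0.0327 -0.1025  0.0458] 0.15351695388498804 [-3.07621441  9.76751859 10.2620212 ]
[323.86150416 366.62712538] [325.58423378 288.96650152]
```

View pics/w4.png

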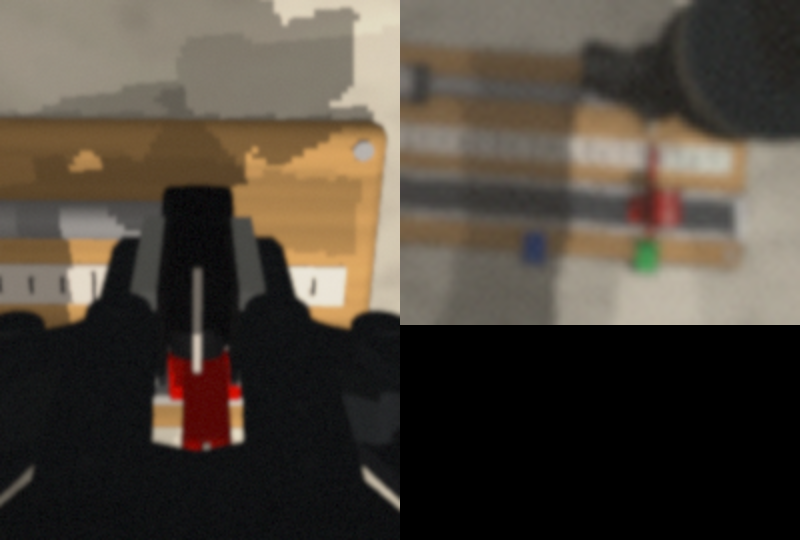

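The wrist view shows the grip's line at px 318.5, with the marker fin centred at px 323 behind it. So the grip is short by a few mm, in line with TCP y −0.1025. The top view shows the marker still at the green clip.

```bash
python3 -m crank '[{"delta_pos":[0.05,0,0],"angular":[0,0,0],"hand":-1},{"delta_pos":[0.09,0,0],"angular":[0,0,0],"hand":-1},{"delta_pos":[0.09,0,0],"angular":[0,0,0],"hand":-1},{"delta_pos":[0.09,0,0],"angular":[0,0,0],"hand":-1},{"delta_pos":[0.09,0,0],"angular":[0,0,0],"hand":-1},{"delta_pos":[0.09,0,0],"angular":[0,0,0],"hand":-1},{"delta_pos":[0.09,0,0],"angular":[0,0,0],"hand":-1},{"delta_pos":[0.09,0,0],"angular":[0,0,0],"hand":-1}]'
python3 - <<'E'
from h import *
from cell import *
o=dict(np.load("w4.npz"))
print("old: grip",tog(ray(o,318.5,285,.075)),"marker",tog(ray(o,323,350,.058)))
s,R=pose();print(tog(s["eef_pos"]),s["width"],s["wrist_force"],abs(s["dq"]).max())
f=grab_frame("wrist");np.savez("w5.npz",**f)
cv2.imwrite("pics/w5.png",cv2.resize(f["frame"][250:370,250:390],None,fx=5,fy=5,interpolation=cv2.INTER_CUBIC))
E
```

```text
clock: 11.02
eef_pos: [0.4952, -0.1239, 0.0458]
tool_rot: [0.476, -0.475, 0.524, -0.522]
wrist_force: [-4.2, 9.5, 8.1]
width: 0.158
old: grip [ 0.0339 -0.1018  0.075 ] marker [-0.0169 -0.1043  0.058 ]
[ 0.0327 -0.1051  0.0458] 0.15779649588941622 [-4.18226626  9.49900907  8.10187326] 0.0019580274718881754
```

View pics/w5.png

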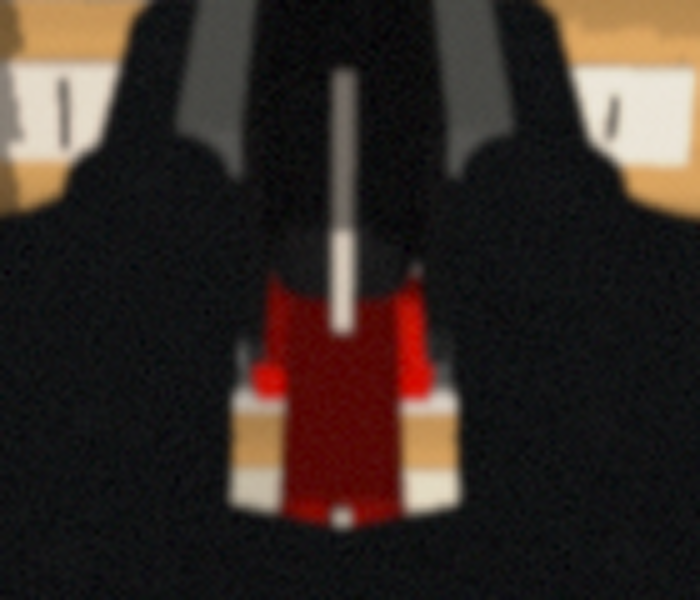

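The grip's line (col 342) and the marker's line and fin (col 342) coincide. I'll hold a moment longer, then hand in.

```bash
python3 -m crank '[{"delta_pos":[0,0,0],"angular":[0,0,0],"hand":-1},{"delta_pos":[0,0,0],"angular":[0,0,0],"hand":-1},{"delta_pos":[0,0,0],"angular":[0,0,0],"hand":-1},{"delta_pos":[0,0,0],"angular":[0,0,0],"hand":-1},{"delta_pos":[0,0,0],"angular":[0,0,0],"hand":-1},{"delta_pos":[0,0,0],"angular":[0,0,0],"hand":-1},{"delta_pos":[0,0,0],"angular":[0,0,0],"hand":-1},{"delta_pos":[0,0,0],"angular":[0,0,0],"hand":-1}]'
python3 - <<'E'
from h import *
from cell import *
s,R=pose();print(tog(s["eef_pos"]),s["wrist_force"],abs(s["dq"]).max())
print(close_job())
E
```

```text
clock: 11.73
eef_pos: [0.4952, -0.1239, 0.0458]
tool_rot: [0.476, -0.475, 0.524, -0.522]
wrist_force: [-2.6, 9.3, 9.4]
width: 0.156
[ 0.0328 -0.1051  0.0458] [-2.63856123  9.30728894  9.41726703] 0.0013715036620423485
the job is handed in; nothing more can be done
None
```

I slid the red marker to the green clip, pulled the rod out by its black grip until it lined up with the marker, and handed the job in at about 12 s still holding it. The hand-in gives no verdict.

- **Marker at the clip:** once the gripper had let go and lifted clear, the marker's line and the green clip's centre agreed to about 0.2 mm (gauge y −104.7 and −104.5 mm). The top view taken after the first pull still showed the marker at the clip.
- **Grip at the marker:** the first pull stopped 2–3 mm short because the arm gave under the spring, so I corrected it. In the last wrist picture, the grip's line and the marker's line were in the same column. The arm then read −105.1 mm along the gauge and was still, with about 9 N at the wrist along the pull.
- **One disagreement:** early on, the two clips measured 62 mm apart instead of about 57. I therefore aligned the marker by comparing it with the clip directly.
- **Bystanders:** the arm never came near the salt shaker, lemon or pepper mill, but I did not measure their positions again at the end.

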